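# Flag the welded pipe coupon for inspection

### The arm

A 6-joint arm with a two-finger parallel gripper is mounted at the origin on the work surface. World frame = base frame: x ahead of the robot, y to its left, z up, the work surface at z = 0. Lengths are in m, angles in degrees, forces in N, time in s.
With the tool pointing down it reaches from about 0.4 to 0.825 m from the base axis. Payload 7 kg.
Tool frame: the origin (TCP) lies midway between the tips of the shut fingers; the grasp point (between the pads) lies 19 mm behind it; z points along the fingers, y is the line along which they close (so a half turn about z gives the same grasp; the last joint's range is limited). The gripper opens to 88 mm and grips with 3 to 60 N. Pads are 19 mm wide; open, the fingers measure 130 mm over their backs; the gripper's body (78 mm by 193 mm) begins 47 mm behind the grasp point.
Start: joints at [79.933, 20.546, 0.682, 0, -70.136, -16.507], TCP at [0.302, 0.604, 0.227] pointing down, gripper open.
Joint ranges: [-176.03, 176.03], [-82.01, 121.73], [-58.28, 71.71], [-173.87, 95.51], [-174.79, -0.11], [-173.66, 173.66]. Speed limits (degrees/s): [136.94, 136.94, 172.46, 180, 180, 180].

### API

Orientations are given as a 3x3 rotation matrix whose columns are the frame's x, y, z axes.
In Python, from rig import robot gives the robot as it stands. Calls block until the motion is done:
- robot.goto(position, orientation): joint-space move of the TCP to a pose.
- robot.servo_line(position, ori=None, speed=0.15): straight line of the TCP; ori=None keeps the orientation; speed is the mean speed in m/s.
- robot.movej(angles): joint-space move.
- robot.move_gripper(opening): opening from 0.0 (shut) to 1.0 (fully open); the grip force is fixed at half the most; returns when the fingers have stopped.
- robot.dwell(seconds).
- robot.ik(position, orientation): joint angles nearest the present ones, or None.
- robot.grab_frame(name): name is "scene" or "top"; returns (picture, depth): 400x640x3 uint8, red, green, blue; 400x640 float32, m along the optical axis (not along the pixel's ray), 0 where there is no reading.
- robot.camera_info(name): a dict with "vfov" (degrees; the focal length in pixels is half the picture's height over the tangent of half this angle, whatever the lens; pixels are square), "cx", "cy" (the principal point, pixels), "k1" (the pictures are not rectified: a ray, as slopes to the right and down, at radius r is drawn at 1 + k1 r^2 times it, then the intrinsics apply), "view" (4x4, takes a point from world to camera coordinates). Camera axes: x right, y down, z forward; pixel columns grow to the right and rows downward; lengths in m; the calibration is good to about 2 mm. A picture is of the moment at which its call begins. camera_info takes no time and is no camera call.
A pose or a line that the arm cannot do raises robot.Unreachable and nothing moves.
- robot.job_done(): hands the job in; it is judged then, once.
Readings, each from a call of its own:
- robot.read_t(): time.
- robot.read_qpos(): joint angles.
- robot.read_qvel(): joint speeds.
- robot.read_effort(): joint torques, N m.
- robot.read_position(): TCP position.
- robot.read_tcp_rot(): TCP orientation.
- robot.read_force(): force on the tool from outside, world axes, zero at the start.
- robot.read_ft_torque(): the same for the moment, N m.
- robot.read_grip_width(): opening from 0.0 (shut) to 1.0 (fully open).
- robot.read_finger_force(): force on a finger pad.
Only numpy, scipy, OpenCV 4.12 (cv2) and the standard library are available. Lean on these libraries where they do the work, as an engineer would, in place of code of your own. Each camera call takes 0.05 s, during which the arm holds its last target. There are 200 camera calls.

### The job

On the coupon rack, one of the three pipes has its weld finished: a raised bead runs round its middle, while the other two still have an open groove. Get a fingertip under the lip of the status tag in front of the finished pipe and turn that tag right over its hinge, away from the robot, until it lies flat on the other side with the ring showing. Push it lightly, do not grip or force it; leave the other two tags as they are, and do not shift or pick up the pipes or anything else lying about.

Things in the scene. Friction and masses are not known exactly. Their poses are not given: they have to be found in the camera images.
- rack: Fixed coupon rack: grey base plate 330 x 400 x 6 mm, three equal stations 135 mm apart along its y (left). Origin on the bench under the middle hinge; x points from the robot to the pipes. Plate x -85 to +245, y -200 to +200 mm. Each station: status tag on a hinge at x = 0, behind it a pipe in V supports, x +92 to +224 mm at most, up to 93 mm high. Axes level, z up.
- tag0 (a joint): Tag of the right-hand (-y) station: aluminium plate, 60 wide, 55 long from hinge to free edge, 3 mm thick. 0: lies level on the robot's side, face with black bar up; 1.57: upright; 3.14 (hard stop): lies level on the pipe's side, face with black ring up. Starts at 0 to 0.3 rad. Stiff hinge: about 1 N at the edge (weight, 60 g, adds 0.5 N); it stays wherever left, never falls over by itself.
- tag1 (a joint): Tag of the middle station: aluminium plate, 60 wide, 55 long from hinge to free edge, 3 mm thick. 0: lies level on the robot's side, face with black bar up; 1.57: upright; 3.14 (hard stop): lies level on the pipe's side, face with black ring up. Starts at 0 to 0.3 rad. Stiff hinge: about 1 N at the edge (weight, 60 g, adds 0.5 N); it stays wherever left, never falls over by itself.
- tag2 (a joint): Tag of the left-hand (+y) station: aluminium plate, 60 wide, 55 long from hinge to free edge, 3 mm thick. 0: lies level on the robot's side, face with black bar up; 1.57: upright; 3.14 (hard stop): lies level on the pipe's side, face with black ring up. Starts at 0 to 0.3 rad. Stiff hinge: about 1 N at the edge (weight, 60 g, adds 0.5 N); it stays wherever left, never falls over by itself.
- lip0 (a point): Centre of the right-hand (-y) tag's finger lip: 30 wide, 16 long, 3 mm thick, going on from the free edge, bent 45 degrees to the bar side. At 0 rad it slopes up towards the robot, its end 66 mm before the hinge and 11 mm above it. This point: 60.7 mm from the hinge along the tag, 5.7 mm to the bar side. Axes: x from lip to hinge along the tag, y along the hinge, z out of the bar face.
- lip1 (a point): Centre of the middle tag's finger lip: 30 wide, 16 long, 3 mm thick, going on from the free edge, bent 45 degrees to the bar side. At 0 rad it slopes up towards the robot, its end 66 mm before the hinge and 11 mm above it. This point: 60.7 mm from the hinge along the tag, 5.7 mm to the bar side. Axes: x from lip to hinge along the tag, y along the hinge, z out of the bar face.
- lip2 (a point): Centre of the left-hand (+y) tag's finger lip: 30 wide, 16 long, 3 mm thick, going on from the free edge, bent 45 degrees to the bar side. At 0 rad it slopes up towards the robot, its end 66 mm before the hinge and 11 mm above it. This point: 60.7 mm from the hinge along the tag, 5.7 mm to the bar side. Axes: x from lip to hinge along the tag, y along the hinge, z out of the bar face.
- pivot0 (a point): Middle of the right-hand (-y) tag's hinge axis (along y), 50 mm above the bench; axes as the rack's. Bracket ears beside the tag: 74 mm apart outside, 44 mm long in x, 56 mm high, with rest rods across 18 mm before and behind the hinge, 12 mm below its axis. Beyond the ears the space under the tag and lip is open down to the base plate.
- pivot1 (a point): Middle of the middle tag's hinge axis (along y), 50 mm above the bench; axes as the rack's. Bracket ears beside the tag: 74 mm apart outside, 44 mm long in x, 56 mm high, with rest rods across 18 mm before and behind the hinge, 12 mm below its axis. Beyond the ears the space under the tag and lip is open down to the base plate.
- pivot2 (a point): Middle of the left-hand (+y) tag's hinge axis (along y), 50 mm above the bench; axes as the rack's. Bracket ears beside the tag: 74 mm apart outside, 44 mm long in x, 56 mm high, with rest rods across 18 mm before and behind the hinge, 12 mm below its axis. Beyond the ears the space under the tag and lip is open down to the base plate.
- slot0 (a point): Place of the right-hand (-y) station's pipe: on the axis of a pipe lying in the V supports, 158 mm behind that station's hinge, 58 mm above the bench; axes as the rack's. The pipe may lie up to 6 mm nearer or farther along x.
- slot1 (a point): Place of the middle station's pipe: on the axis of a pipe lying in the V supports, 158 mm behind that station's hinge, 58 mm above the bench; axes as the rack's. The pipe may lie up to 6 mm nearer or farther along x.
- slot2 (a point): Place of the left-hand (+y) station's pipe: on the axis of a pipe lying in the V supports, 158 mm behind that station's hinge, 58 mm above the bench; axes as the rack's. The pipe may lie up to 6 mm nearer or farther along x.
- coupon_welded: The finished coupon: loose steel pipe, 60 mm diameter, 120 mm long, 0.8 kg, lying along the rack's x in one of the three stations (any). A rounded weld bead 21 mm wide stands 4 mm proud round its middle. Origin at its centre on the axis, x along the pipe.
- coupon_tacked_a: An unfinished coupon: the same pipe, but only tacked: an open V groove 24 mm wide and 7 mm deep runs round its middle, bridged by four short tacks. Lies in another station. Origin at its centre on the axis, x along the pipe.
- coupon_tacked_b: An unfinished coupon: the same pipe, but only tacked: an open V groove 24 mm wide and 7 mm deep runs round its middle, bridged by four short tacks. Lies in another station. Origin at its centre on the axis, x along the pipe.
- nozzle: Loose copper gas nozzle, 22 mm diameter, 56 mm high, standing on the rack plate between the left-hand and middle stations, about 20 mm behind the hinge line. Origin under its centre.
- wire_brush: Loose wire brush with a wooden back, 275 x 29 x 28 mm, lying on its side on the bench to the left. Origin under its middle, x along it.
- chipping_hammer: Loose chipping hammer, 260 mm long, head 130 mm across, 20 mm high, lying on the bench to the right. Origin under its handle, x along it.
- spray_can: Loose anti-spatter spray can, 66 mm diameter, 190 mm high, standing on the bench to the right. Origin under its centre.
- flap_disc: Loose flap disc, 125 mm diameter, 16 mm high, lying on the bench to the left. Origin under its centre.
- magnet_square: Loose welding magnet square, steel edges and red body, 60 x 50 x 14 mm, lying on the rack plate between the right-hand and middle pipes. Origin under its middle.
Not all that is in view belongs to the job. Leave any red, turquoise or yellow look-alike of the coupon_welded alone.

How it is judged:
By the outcome, as a careful person would: the job done as asked, in the order asked, and still so for the second after the job is handed in, with the robot touching nothing.
It also fails if it takes over 51 s, if anything falls off the work surface, if the arm or the gripper's body presses on something with over 40 N, if the wrist force passes 120 N, or if a joint passes its speed limit or range.

## Working session

There is one attempt and no reset: what is moved stays moved. The work goes in short steps, each a Python script; the robot and the scene stay as the last script left them, time stands still between calls to the robot, and variables do not carry over. Pictures are saved under pics/ and viewed, at most 10 in all, crops included, and the job is handed in when it is done.

```bash
mkdir -p pics; ls; cat > h.py <<'E'
import numpy as np, cv2
from rig import robot
def grab(n):
    im,d=robot.grab_frame(n); np.savez(f'{n}.npz',im=im,d=d); return im,d
def cloud(n,d):
    """world xyz for every pixel"""
    c=robot.camera_info(n); H,W=d.shape; f=H/2/np.tan(np.radians(c['vfov'])/2)
    K=np.array([[f,0,c['cx']],[0,f,c['cy']],[0,0,1]]); v,u=np.mgrid[:H,:W].astype(np.float64)
    p=cv2.undistortPoints(np.stack([u,v],-1).reshape(-1,1,2),K,np.array([c['k1'],0,0,0.])).reshape(H,W,2)
    P=np.dstack([p*d[...,None],d]); T=np.linalg.inv(c['view']); return P@T[:3,:3].T+T[:3,3]
E
python3 - <<'E'
from h import *
for n in('scene','top'):
    im,d=grab(n); cv2.imwrite(f'pics/{n}.png',im[...,::-1]); c=robot.camera_info(n); print(n,c['vfov'],c['cx'],c['cy'],c['k1'],np.linalg.inv(c['view'])[:3].round(3).tolist(),(d>0).mean())
E
```

```text
pics
scene 43.12554817463966 317.6567488490344 192.64107274342706 0.02336984757679628 [[-0.415, 0.68, -0.605, 1.546], [0.91, 0.319, -0.266, 0.43], [0.012, -0.66, -0.751, 1.262]] 0.99594921875
top 42.350560069651266 317.01178884730575 204.40659777964427 -0.02741578981871388 [[-0.027, -0.981, 0.193, 0.291], [-1.0, 0.024, -0.014, 0.013], [0.009, -0.194, -0.981, 1.523]] 0.99587109375
```

View pics/scene.png

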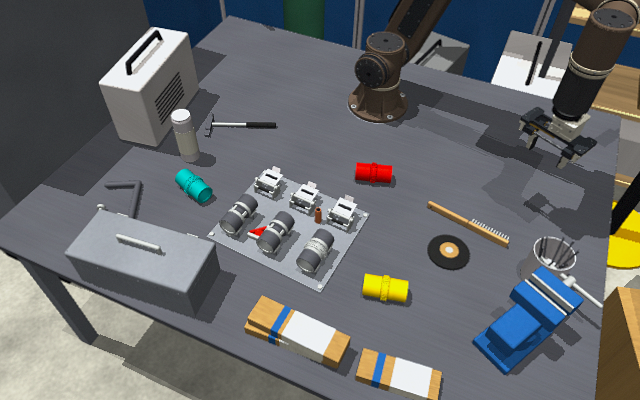

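View pics/top.png

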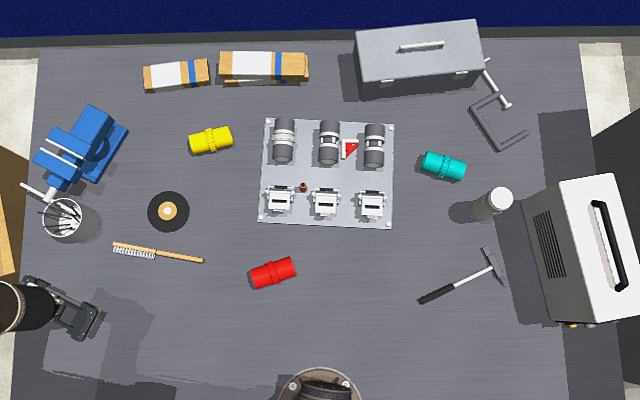

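The top view shows the rack at about u 260–395, v 118–228: three tags at v≈200 and pipes at v≈140. The left pipe (283,140) looks beaded. I'll check this with enlarged crops and depth, and fit the rack pose.

```bash
cat > m.py <<'E'
from h import *
Z=np.load('top.npz'); im,d=Z['im'],Z['d']; P=cloud('top',d)
S=np.load('scene.npz'); ims,ds=S['im'],S['d']; Q=cloud('scene',ds)
a=cv2.resize(im[112:234,250:404],None,fx=4,fy=4,interpolation=cv2.INTER_CUBIC)
b=cv2.resize(ims[160:295,205:375],None,fx=4,fy=4,interpolation=cv2.INTER_CUBIC)
cv2.imwrite('pics/a.png',a[...,::-1]);cv2.imwrite('pics/b.png',b[...,::-1])
# plate: height ~6mm, light grey, in rack area
def plate(P,im):
    g=im.astype(int); sat=g.max(2)-g.min(2)
    m=(abs(P[...,2]-.006)<.006)&(g.mean(2)>110)&(sat<40)&(P[...,0]>.3)&(P[...,0]<.95)&(abs(P[...,1])<.35)
    n,l,s,c=cv2.connectedComponentsWithStats(m.astype(np.uint8)); k=1+s[1:,4].argmax()
    q=P[l==k]; r=cv2.minAreaRect(q[:,:2].astype(np.float32)); return q,r
for n,PP,I in(('top',P,im),('scene',Q,ims)):
    q,r=plate(PP,I); print(n,len(q),r,np.median(q[:,2]))
print('pipe-height profiles')
E
python3 m.py
```

```text
top 9046 ((0.6821268200874329, -0.02765151858329773), (0.551937460899353, 0.4401955306529999), 77.32011413574219) 0.004536696369570659
scene 4350 ((0.6872116923332214, -0.049372896552085876), (0.4282083511352539, 0.3414880335330963), 85.7469482421875) 0.0041250400480195015
pipe-height profiles
```

View pics/a.png

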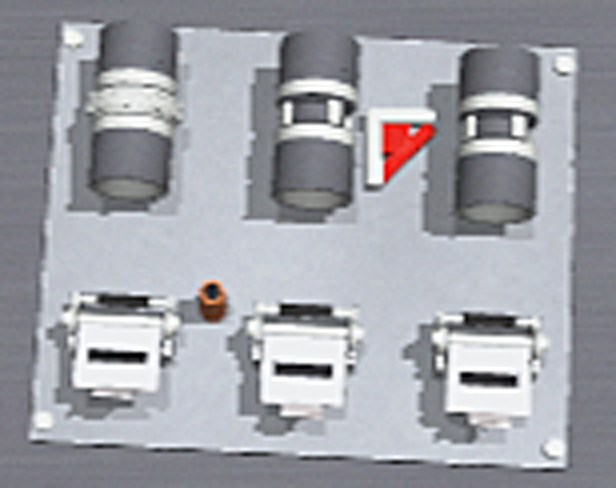

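View pics/b.png

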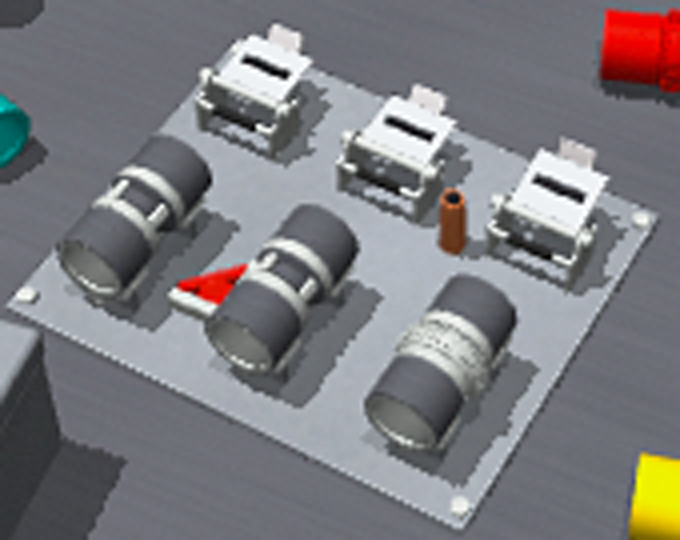

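Both crops show the left pipe (top crop 135,100) with a raised bead and the other two with dark open grooves with tacks. So the target is tag2. Next I'll fit the rack pose and measure tag2.

```bash
cat > m2.py <<'E'
from h import *
def onplane(n,z,H=400,W=640):
    A=cloud(n,np.ones((H,W))); c=np.linalg.inv(robot.camera_info(n)['view'])[:3,3]; r=A-c
    return c+r*((z-c[2])/r[...,2])[...,None]
for n,bx in(('top',(250,112,404,234)),('scene',(200,155,375,300))):
    Z=np.load(n+'.npz'); im,d=Z['im'],Z['d']; P=cloud(n,d); R=onplane(n,.006)
    g=cv2.cvtColor(im,cv2.COLOR_RGB2GRAY); m=np.zeros_like(g)
    x0,y0,x1,y1=bx; m[y0:y1,x0:x1]=((g>118)&(P[...,2]<.02)&(P[...,2]>-.01))[y0:y1,x0:x1]
    m=cv2.morphologyEx(m,cv2.MORPH_OPEN,np.ones((3,3)))
    k,l,s,c=cv2.connectedComponentsWithStats(m); i=1+s[1:,4].argmax(); m=(l==i)
    r=cv2.minAreaRect(R[m][:,:2].astype(np.float32)); bp=cv2.boxPoints(r)
    print(n,m.sum(),r,bp.round(4).tolist())
    print(' pixel z plate med',np.median(P[m][:,2]))
    # raised things in the rack area: pipes & tags
    h=(P[...,2]>.035)&(P[...,2]<.11); h[:y0]=h[y1:]=0; h[:,:x0]=h[:,x1:]=0
    k,l,s,c=cv2.connectedComponentsWithStats(h.astype(np.uint8))
    for i in range(1,k):
        if s[i,4]>40:
            q=P[l==i]; print('  blob',s[i,4],c[i].round(0),q.min(0).round(3),q.max(0).round(3),np.median(q,0).round(3))
E
python3 m2.py
```

```text
top 12729 ((0.6916980147361755, -0.04255944490432739), (0.4759260416030884, 0.37989336252212524), 88.68260955810547) [[0.49630001187324524, -0.2761000096797943], [0.8761000037193298, -0.2847999930381775], [0.8870999813079834, 0.19099999964237213], [0.5073000192642212, 0.1996999979019165]]
 pixel z plate med 0.0029099832990575614
  blob 874 [284. 138.] [0.715 0.051 0.036] [0.84  0.12  0.099] [0.773 0.083 0.082]
  blob 807 [329. 141.] [ 0.705 -0.079  0.035] [ 0.831 -0.015  0.094] [ 0.763 -0.048  0.081]
  blob 845 [373. 145.] [ 0.69  -0.215  0.035] [ 0.816 -0.145  0.095] [ 0.75  -0.177  0.081]
  blob 51 [303. 186.] [0.627 0.022 0.036] [0.647 0.04  0.067] [0.635 0.031 0.058]
  blob 529 [280. 198.] [0.558 0.057 0.035] [0.645 0.139 0.08 ] [0.603 0.1   0.055]
  blob 560 [326. 201.] [ 0.544 -0.077  0.036] [0.632 0.005 0.071] [ 0.591 -0.035  0.051]
  blob 542 [372. 204.] [ 0.534 -0.211  0.035] [ 0.624 -0.129  0.07 ] [ 0.58  -0.167  0.052]
scene 3878 ((0.6932264566421509, -0.03926938772201538), (0.40053296089172363, 0.3296838402748108), 85.18911743164062) [[0.5121999979019165, -0.2249999940395
[... 438 characters left out ...]
054]
  blob 420 [305. 194.] [ 0.542 -0.077  0.035] [0.637 0.009 0.066] [ 0.595 -0.031  0.05 ]
  blob 798 [239. 213.] [ 0.695 -0.215  0.035] [ 0.818 -0.144  0.093] [ 0.765 -0.168  0.077]
  blob 487 [343. 209.] [0.56  0.057 0.035] [0.651 0.142 0.081] [0.604 0.104 0.055]
  blob 57 [318. 212.] [0.632 0.025 0.035] [0.652 0.046 0.068] [0.646 0.035 0.054]
  blob 837 [276. 231.] [ 0.707 -0.08   0.035] [ 0.833 -0.012  0.092] [ 0.78  -0.037  0.078]
  blob 900 [316. 249.] [0.717 0.053 0.035] [0.844 0.122 0.094] [0.789 0.096 0.08 ]
  blob 381 [208. 272.] [ 0.923 -0.15   0.035] [ 1.039 -0.135  0.109] [ 0.979 -0.143  0.069]
  blob 214 [369. 283.] [0.781 0.245 0.035] [0.837 0.289 0.066] [0.818 0.267 0.053]
```

The scene fit gives the plate as 400.5 × 329.7 mm (known 400 × 330), so I'll use that pose. Next: tag2's angle from both depth clouds, then an IK check of the push path.

```bash
cat > plan.py <<'E'
from h import *
yaw=np.arctan2(.8407-.5122,0); yaw=np.arctan2(-.2527+.2250,.8407-.5122)
X=np.array([np.cos(yaw),np.sin(yaw),0]);Y=np.array([-X[1],X[0],0]);Zz=np.array([0,0,1.])
O=np.array([.6932,-.0393,0])-.080*X
H=O+.135*Y+.050*Zz
def W(p): return H+X*p[0]+Zz*p[1]          # plane (x,z) about hinge2 -> world
def ori(phi,sg=1):
    t=np.cos(phi)*X-np.sin(phi)*Zz; y=sg*Y; return np.stack([np.cross(y,t),y,t],1)
a,dd=.0095,.012
def tip(th,phi,clear=0.):
    u=np.array([-np.cos(th),np.sin(th)]);b=np.array([np.sin(th),np.cos(th)])
    t=np.array([np.cos(phi),-np.sin(phi)]);n=np.array([np.sin(phi),np.cos(phi)])
    if th<np.pi/4: return .055*u-.0015*b-(a+clear)*n+dd*t
    return .043*u-b*(.0015+a*abs(n@b))
def phi(th): return np.radians(np.interp(np.degrees(th),[45,170],[45,78]))
E
python3 - <<'E'
from plan import *
print('H',H.round(4),np.degrees(yaw))
for n in('top','scene'):
    Z=np.load(n+'.npz');P=cloud(n,Z['d']);D=P-O
    for k in(0,1,2):
        r=np.stack([D@X,D@Y-(k-1)*.135,D@Zz-.05],-1)
        m=(abs(r[...,1])<.022)&(r[...,0]>-.05)&(r[...,0]<-.012)&(r[...,2]>-.012)&(r[...,2]<.04)
        c=np.polyfit(r[m][:,0],r[m][:,2],1)
        l=(abs(r[...,1])<.012)&(r[...,0]>-.075)&(r[...,0]<-.054)&(r[...,2]>-.01)&(r[...,2]<.045)
        w=(r[...,0]>-.045)&(r[...,0]<-.03)&(abs(r[...,1])<.05)&(r[...,2]>-.01)
        print(n,k,m.sum(),'th',-np.arctan(c[0]).round(3),'z at hinge(top face)',c[1].round(4),'lip minx,maxz',r[l][:,0].min().round(4),r[l][:,2].max().round(4),'y',np.percentile(r[w][:,1],[2,98]).round(4))
print('start',robot.read_t())
for sg in(1,-1):
    print(sg,[ (np.degrees(t).round(), None if (q:=robot.ik(W(tip(t,phi(t))),ori(phi(t),sg))) is None else np.round(q,0).tolist()) for t in np.radians([15,45,90,135,180])])
E
```

```text
H [0.6248 0.1019 0.05  ] -4.819931452725615
top 0 193 th 0.069 z at hinge(top face) 0.0002 lip minx,maxz -0.0688 0.0197 y [-0.0303  0.0247]
top 1 189 th 0.032 z at hinge(top face) 0.0 lip minx,maxz -0.0694 0.0158 y [-0.034  0.024]
top 2 184 th 0.3 z at hinge(top face) -0.0015 lip minx,maxz -0.0656 0.0291 y [-0.0326  0.0248]
scene 0 118 th 0.025 z at hinge(top face) 0.0001 lip minx,maxz -0.0674 0.0156 y [-0.0318  0.0266]
scene 1 132 th -0.034 z at hinge(top face) 0.0012 lip minx,maxz -0.0711 0.0164 y [-0.0314  0.0274]
scene 2 165 th 0.249 z at hinge(top face) -0.0008 lip minx,maxz -0.0655 0.031 y [-0.0318  0.0274]
start 0.1
1 [(np.float64(15.0), [-12.0, 18.0, -57.0, -170.0, -30.0, 86.0]), (np.float64(45.0), [-11.0, 14.0, -53.0, -168.0, -22.0, 83.0]), (np.float64(90.0), None), (np.float64(135.0), [26.0, 16.0, -46.0, 48.0, -15.0, -166.0]), (np.float64(180.0), [28.0, 23.0, -27.0, 13.0, -30.0, -134.0])]
-1 [(np.float64(15.0), [-12.0, 18.0, -57.0, -170.0, -30.0, -94.0]), (np.float64(45.0), [-11.0, 14.0, -53.0, -168.0, -22.0, -97.0]), (np.float64(90.0), None), (np.float64(135.0), [26.0, 16.0, -46.0, 48.0, -15.0, 14.0]), (np.float64(180.0), [28.0, 23.0, -27.0, 13.0, -30.0, 46.0])]
```

```bash
python3 - <<'E'
from plan import *
for ph in(50,55,60,65,70,75,80):
    for sg in (1,):
        r=[]
        for t in np.radians([16,45,70,90,110,135,160,180]):
            q=robot.ik(W(tip(t,np.radians(ph))),ori(np.radians(ph),sg)); r.append(None if q is None else [int(round(v)) for v in q])
        print(ph,r)
E
```

```text
50 [[-11, 15, -51, -166, -16, 81], [-6, 11, -40, -148, -2, 60], None, None, None, None, None, None]
55 [None, None, None, None, None, None, None, None]
60 [None, None, None, None, None, None, None, None]
65 [None, None, None, None, None, None, None, None]
70 [None, None, [30, 12, -50, 45, -16, -167], [30, 13, -46, 40, -18, -162], [30, 14, -44, 37, -19, -159], [28, 17, -42, 38, -18, -158], [26, 19, -43, 44, -15, -163], [24, 20, -45, 52, -12, -169]]
75 [[34, 15, -48, 31, -18, -158], [33, 14, -42, 24, -24, -149], [33, 14, -39, 21, -26, -146], [32, 15, -36, 19, -28, -143], [31, 16, -34, 18, -29, -141], [30, 19, -32, 18, -28, -140], [29, 21, -31, 19, -26, -140], [29, 22, -32, 20, -25, -141]]
80 [[34, 17, -38, 13, -28, -140], [33, 17, -33, 11, -33, -136], [32, 17, -31, 10, -35, -135], [31, 17, -28, 10, -37, -133], [30, 19, -26, 9, -38, -132], [29, 21, -24, 9, -37, -130], [28, 23, -23, 9, -36, -130], [28, 24, -24, 10, -34, -130]]
```

```bash
cat >> plan.py <<'E'
PH=np.radians(75); H=H-.002*Y
def W(p): return H+X*p[0]+Zz*p[1]
def tip(th,clear=0.,phi=PH):
    u=np.array([-np.cos(th),np.sin(th)]);b=np.array([np.sin(th),np.cos(th)])
    t=np.array([np.cos(phi),-np.sin(phi)]);n=np.array([np.sin(phi),np.cos(phi)])
    if th<phi:
        B=.055*u-.0015*b;E=.0674*u+.0103*b
        return (min(n@B,n@E)-a-clear)*n+(t@B+dd)*t
    return .043*u-b*(.0015+a*abs(n@b)+clear)
R=ori(PH,-1); T3=R[:,2]
E
python3 - <<'E'
from plan import *
for t in np.radians(list(range(16,185,12))): 
    q=robot.ik(W(tip(t)),R); assert q is not None,t
pre=W(tip(.28,.012)); hov=pre-.08*T3
print(pre.round(3),hov.round(3))
robot.move_gripper(0.0); print(robot.read_t())
robot.goto(hov,R); print(robot.read_t(),robot.read_position().round(4),np.round(robot.read_qpos()),robot.read_force().round(1))
robot.servo_line(pre,speed=.06); print(robot.read_t(),robot.read_force().round(1))
for d in(16,22,28):
    robot.servo_line(W(tip(np.radians(d))),speed=.04); print(d,robot.read_t(),robot.read_position().round(4),robot.read_force().round(1))
im,_=grab('scene'); im2,_=grab('top')
cv2.imwrite('pics/c.png',np.hstack([cv2.resize(x,(400,400)) for x in(im[130:260,250:380],im2[130:260,230:360])])[...,::-1])
E
```

```text
[0.55  0.106 0.045] [0.529 0.108 0.123]
1.525
3.5167 [0.5295 0.109  0.123 ] [ 39.   6. -44.  20. -31.  30.] [ 0.7 -0.  -0. ]
5.0 [0.6 0.  0.6]
16 5.45 [0.5577 0.1048 0.0474] [-29.1  10.1  11.9]
22 5.775 [0.5642 0.1051 0.0547] [-3.4  0.6  2.1]
28 6.1 [0.569  0.1049 0.0604] [0.8 0.4 0.2]
```

View pics/c.png

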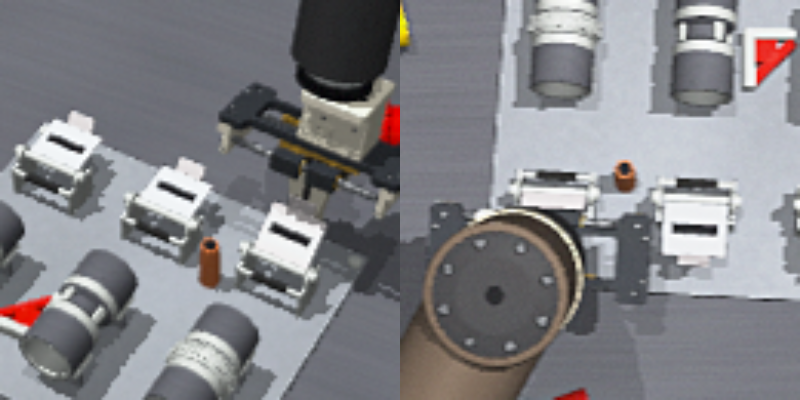

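The picture shows the shut fingers directly in front of tag2's lip (left crop 300,205), with the other tags untouched. The first contact gave a short 29 N spike that has gone, so I'll check tag2's angle before going on.

```bash
cat > ang.py <<'E'
from plan import *
def ang(n='scene'):
    Z=np.load(n+'.npz');D=cloud(n,Z['d'])-O;o=[]
    for k in(0,1,2):
        r=np.stack([D@X,D@Y-(k-1)*.135,D@Zz-.05],-1); rr=np.hypot(r[...,0],r[...,2])
        m=(abs(r[...,1]+.003)<.018)&(rr>.022)&(rr<.052)&(r[...,2]>-.008)
        o.append((int(m.sum()),round(float(np.degrees(np.arctan2(np.median(r[m][:,2]),-np.median(r[m][:,0])))),1)))
    return o
E
python3 - <<'E'
from ang import *
print(ang())
Z=np.load('scene.npz');D=cloud('scene',Z['d'])-O;r=np.stack([D@X,D@Y-.135,D@Zz-.05],-1)
m=(abs(r[...,1]+.003)<.018)&(abs(r[...,0])<.075)&(r[...,2]>-.008)&(r[...,2]<.1)
print(r[m][::8].round(3).tolist()); print(tip(np.radians(28)))
E
```

```text
[(79, 1.7), (81, -1.2), (111, 32.0)]
[[-0.059, -0.009, 0.098], [-0.06, 0.007, 0.097], [-0.035, -0.017, 0.099], [-0.038, -0.015, 0.093], [-0.034, -0.013, 0.094], [-0.043, 0.009, 0.097], [-0.041, 0.013, 0.097], [-0.04, 0.011, 0.092], [-0.038, 0.009, 0.088], [-0.064, -0.002, 0.052], [-0.061, -0.0, 0.052], [-0.058, -0.005, 0.048], [-0.053, -0.009, 0.045], [-0.049, -0.014, 0.041], [-0.053, 0.011, 0.052], [-0.052, 0.001, 0.043], [-0.05, -0.004, 0.037], [-0.049, -0.017, 0.026], [-0.049, 0.01, 0.041], [-0.046, -0.008, 0.03], [-0.063, 0.014, 0.025], [-0.044, 0.003, 0.033], [-0.038, -0.015, 0.024], [-0.049, 0.008, 0.026], [-0.039, -0.008, 0.022], [-0.03, -0.021, 0.019], [-0.038, 0.003, 0.025], [-0.032, -0.011, 0.018], [-0.038, 0.013, 0.026], [-0.033, -0.001, 0.018], [-0.026, -0.014, 0.013], [-0.035, 0.008, 0.016], [-0.024, -0.003, 0.016], [-0.019, -0.014, 0.011], [-0.029, 0.008, 0.013], [-0.02, -0.004, 0.01], [-0.01, -0.017, 0.008], [-0.02, 0.006, 0.012], [-0.012, -0.004, 0.01], [-0.006, -0.014, 0.005], [-0.015, 0.009, 0.009], [-0.012, -0.006, -0.001], [0.005, -0.015, 0.006], [-0.013, 0.004, -0.001], [-0.001, -0.004, 0.002], [0.002, -0.006, -0.002], [0.001, 0.004, -0.001], [0.02, 0.0, -0.007]]
[-0.0563232   0.01018232]
```

Tag2 is at about 31°, following the finger, and the others haven't moved. I'll continue along the arc with force checks.

```bash
python3 - <<'E'
from ang import *
for d in list(range(34,175,7))+[175,178,180,182]:
    robot.servo_line(W(tip(np.radians(d))),speed=.035); f=robot.read_force(); print(d,round(robot.read_t(),2),f.round(1))
    if np.linalg.norm(f)>(25 if d<170 else 8): break
grab('scene'); print(ang())
E
```

```text
34 6.53 [-1.4  0.7  0.6]
41 6.88 [-0.1 -0.3  0.5]
48 7.22 [ 0.5  1.3 -0.9]
55 7.56 [-1.1  0.3 -0.5]
62 7.9 [-0.2 -0.2 -0.3]
69 8.24 [-0.5 -1.  -0. ]
76 8.57 [ 0.6 -1.1  0.5]
83 8.88 [0.8 0.4 0. ]
90 9.19 [-0.2  0.3  0.3]
97 9.51 [ 0.3  0.  -0.8]
104 9.82 [-0.1 -0.  -0.7]
111 10.15 [ 0.1 -0.8  0.1]
118 10.47 [-0.4 -0.5  0.3]
125 10.8 [-0.2  0.5 -0.1]
132 11.12 [ 0.2 -0.3  0.1]
139 11.46 [-0.7  0.6  0.2]
146 11.79 [-0.1 -0.3 -0.8]
153 12.12 [ 0.5 -0.2  0.3]
160 12.46 [ 0.3 -0.8  0.5]
167 12.78 [ 0.5 -0.2  0.2]
174 13.04 [-0.3 -0.2 -0.1]
175 13.29 [-0.9 -0.2 -0.8]
178 13.54 [0.8 0.2 0. ]
180 13.79 [-0.1 -0.5  1.5]
182 14.04 [-3.8 -0.6  7.9]
[(76, 3.3), (21, 3.7), (52, 170.7)]
```

The force rose to 8 N at 182°, so the tag is at its hard stop. I'll back off upwards and check.

```bash
python3 - <<'E'
from ang import *
p=robot.read_position()
robot.servo_line(p+[0,0,.10],speed=.1); robot.servo_line(p+[-.15,.12,.18],speed=.2)
robot.movej([79.9,20.5,.7,0,-70.1,-16.5])
im,_=grab('scene'); im2,d2=grab('top'); print(robot.read_t(),ang(),ang('top'),robot.read_force().round(1))
for n in('top','scene'):
    D=cloud(n,np.load(n+'.npz')['d'])-O;r=np.stack([D@X,D@Y-.135,D@Zz-.05],-1)
    m=(abs(r[...,1]+.003)<.022)&(r[...,0]>.012)&(r[...,0]<.05)&(r[...,2]>-.02)&(r[...,2]<.04)
    print(n,m.sum(),np.polyfit(r[m][:,0],r[m][:,2],1).round(4))
cv2.imwrite('pics/d.png',np.hstack([cv2.resize(x,(400,400)) for x in(im[160:295,225:375],im2[110:240,250:400])])[...,::-1])
E
```

```text
18.1583 [(78, 1.6), (80, 1.4), (94, -179.3)] [(123, 3.8), (123, 2.9), (125, 179.0)] [0.2 0.6 0.1]
top 189 [-0.0379  0.0022]
scene 149 [ 0.0001 -0.0002]
```

View pics/d.png

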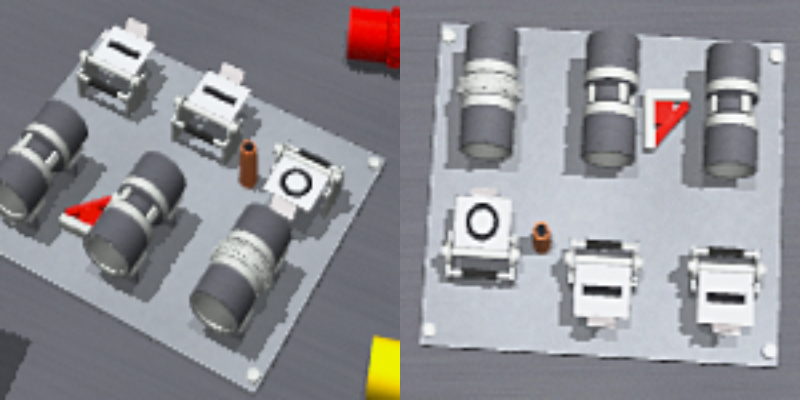

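Tag2 lies flat on the pipe side with its ring showing (right crop 482,222). The other two tags still show their bars, and the nozzle, magnet and pipes look where they were.

```bash
python3 -c "
from rig import robot
print(robot.job_done())"
```

```text
the job is handed in; nothing more can be done
None
```

The left-hand tag (tag2), in front of the finished pipe, now lies flat on its far side with the ring showing; nothing else looks moved, first contact briefly read about 33 N at the wrist, and the job was handed in at about 18 s.

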